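Turn the stone to the green view and take the picture

TASK

The stone on the turntable is to be photographed from its green view: push the turntable's red and black pointer bar round from its side, without pinching it or leaning on it from above, until it points at the middle of the green marker. Only then press the red shutter button fully down, let it come up again and take the hand away. Do not touch the stone on the turntable, and leave the other stones and the jar where they stand.

Things in the scene. Friction and masses are not known exactly. Their poses are not given: they have to be found in the camera images.
- turntable: Fixed foot of the specimen turntable, black, 140 mm across and 17 mm high, in the middle of a flat round white paper sheet (430 mm across, 1 mm, with black tick lines, look only). Origin on the turning axis at table height; z up. On the foot turns a white platform 170 mm across with a black rubber top 40 mm above the table.
- platform (a joint): Turning angle of the platform and its pointer bar, rad, about the vertical axis through the origin of turntable. 0 when the bar points along the +x axis of turntable; grows anticlockwise seen from above. Stops at -2.3 and +2.3. It turns stiffly (friction torque 0.12 N m plus damping 0.06 N m s/rad, about 1 to 2 N at the bar's end when pushed slowly) and stays where it is left.
- pointer_tip (a point): Middle of the pointer bar's outer end, at its top edge, 150 mm from the turning axis, 44 mm above the table; a white 8 mm dot marks it. Its x axis points outwards along the bar, away from the turning axis, y to the bar's left (anticlockwise) side, z up.
- strip_left: Red half of the pointer bar, its left (anticlockwise) side, 9 mm wide, fixed to the platform. Origin on the turning axis at table height, x along the bar. The whole bar sticks out level from the platform, from 85 to 150 mm from the axis, is 18 mm wide (two strips side by side) and reaches from 22 to 44 mm above the table, with free space below.
- strip_right: Black half of the pointer bar, its right (clockwise) side, 9 mm wide, fixed to the platform. Origin as for the red half.
- marker_green: Green flat round marker, 24 mm across and 6 mm high, fixed on the paper sheet about 155 to 215 mm from the turning axis. Origin at the centre of its underside. The pointer has to point at its middle.
- marker_blue: Blue marker like the green one: another view, not wanted now.
- marker_yellow: Yellow marker like the green one: another view, not wanted now.
- specimen: Brown faceted stone lying loose on the platform, about 100 x 80 mm and 38 mm high (its top is about 78 mm above the table), 250 g. Origin at the centre of its underside. It rides round with the platform and must not be touched.
- shutter_top (a point): Centre of the top of the red shutter button (32 mm across) when up, in a black housing that is fixed to the table. It is pressed straight down; z up.
- shutter (a joint): Travel of the shutter button, m: 0 is up, 0.006 fully down, counted as pressed from 0.0045. Spring: fully down takes 5 N, and it comes up by itself.
- stone_ochre: Loose ochre stone about 90 x 72 mm, 50 mm high, on the table: leave alone. Origin at the centre of its underside.
- stone_dark: Loose dark grey stone about 92 x 76 mm, 48 mm high, on the table: leave alone. Origin at the centre of its underside.
- jar: Loose glass jar with a green lid, 68 mm across, 90 mm high: leave alone. Origin at the centre of its underside.
Not all that is in view belongs to the job. Several things look just like the part that bears shutter_top: the one meant starts farthest to the robot's left. Leave any purple look-alike of the specimen alone.

How it is judged:
By the outcome, as a careful person would: the job done as asked, in the order asked, and still so for the second after the job is handed in, with the robot touching nothing.
It also fails if it takes over 54 s, if anything falls off the work surface, if the arm or the gripper's body presses on something with over 40 N, if the wrist force passes 120 N, or if a joint passes its speed limit or range.

ROBOT

A 6-joint arm with a two-finger parallel gripper is mounted at the origin on the work surface. World frame = base frame: x ahead of the robot, y to its left, z up, the work surface at z = 0. Lengths are in m, angles in rad, forces in N, time in s.
With the tool pointing down it reaches from about 0.35 to 0.975 m from the base axis. Payload 4.9 kg.
Tool frame: the origin (TCP) lies midway between the tips of the shut fingers; the grasp point (between the pads) lies 19 mm behind it (ctrl.hold_point_z is the distance from the TCP to the grasp point, in m); z points along the fingers, y is the line along which they close (so a half turn about z gives the same grasp; the last joint's range is limited). The gripper opens to 85 mm and grips with 20 to 120 N. Pads are 22 mm wide; open, the fingers measure 114 mm over their backs; the gripper's body (76 mm by 85 mm) begins 54 mm behind the grasp point. The pads swing forward as they close: fully open they stand 13 mm farther back than shut.
Start: joints at [1.049, 0.053, 1.613, -0, 1.476, -0.119], TCP at [0.245, 0.575, 0.231] pointing down, gripper open.
Joint ranges: [-3.01, 3.01], [-1.01, 2.22], [0.06, 2.58], [-1.02, 4.17], [0.09, 2.62], [-3.14, 3.14]. Speed limits (rad/s): [2.57, 2.57, 3.14, 3.14, 3.14, 3.14].

INTERFACE

Orientations are given as a rotation vector (axis times angle).
In Python, from station import status, viewer, finish_job, ctrl gives the robot as it stands.
- The arm moves only by the shell command python3 -m jog 'ROWS' [FORCE]. ROWS is JSON, a list of rows, each a list of 7 numbers: the turn, a rotation vector about the tool's x, y, z each as a share of 5 degrees, from -1 to 1, then the shift along the tool's x, y, z each as a share of 30 mm, from -1 to 1, then the opening, from -1 (shut) to 1 (fully open). A call has 1 to 5 rows; each row shifts and turns the commanded pose from where the row before left it, along the tool's axes as they then stand; what a row does not reach is not made up. A row lasts 1/8 s, in which the tool goes at most 62.5 mm and 10.7 degrees, less where a joint would pass 70% of its speed; a pose out of reach is approached as far as the arm can. A call with a number of a shift or a turn outside -1 to 1 is refused whole. A call with a gripper value outside its range is refused whole. The fingers move at their own pace and stop on an object; FORCE is the grip in N (left out, the last holds). Time passes only in rows, so rows that do not move let the fingers close. It gives the time, the measured TCP pose, the force, the opening and the grip force at its end, in the units of the state.
- status.get_obs(): the state, without advancing time (a new reading comes with each control period).
- viewer.get_image(name): name is "scene" or "side" or "wrist"; returns a dict with "img" (384x512x3 uint8, red, green, blue), "fovy" (degrees; the focal length in pixels is half the picture's height over the tangent of half this angle, whatever the lens; pixels are square), "cx", "cy" (the principal point, pixels), "rvec" (rotation vector, rad) and "tvec" (3), from world to camera coordinates, as OpenCV has them. Camera axes: x right, y down, z forward; pixel columns grow to the right and rows downward; lengths in m; the calibration is good to about 2 mm. A picture is of the moment at which its call begins. There is no depth.
- finish_job(): hands the job in; it is judged then, once.
The state is a dict: "t": time; "q": joint angles; "dq": joint speeds; "effort": joint torques, N m; "tool_pos": TCP position; "tool_rot": TCP orientation; "contact_force": force on the tool from outside, world axes, zero at the start; "wrist_torque": the same for the moment, N m; "opening": finger opening in m; "grip_force": force on a finger pad.
Only numpy, scipy, OpenCV 4.12 (cv2) and the standard library are available. Lean on these libraries where they do the work, as an engineer would, in place of code of your own. Each camera call takes 0.05 s, during which the arm holds its last target. There are 200 camera calls.

## Working session

There is one attempt and no reset: what is moved stays moved. The work goes in short steps, Python scripts to look and compute and a shell command to move; the robot and the scene stay as the last step left them, time stands still between calls to the robot, and variables do not carry over. Pictures are saved under pics/ and viewed, at most 10 in all, crops included, and the job is handed in when it is done.

```bash
mkdir -p pics
cat > h.py <<'E'
import numpy as np, cv2
from station import status, viewer, finish_job, ctrl
def shot(n,f=None):
    d=viewer.get_image(n)
    if f: cv2.imwrite('pics/'+f,d['img'][:,:,::-1])
    return d
def ray(d,u,v):
    f=d['img'].shape[0]/2/np.tan(np.radians(d['fovy'])/2)
    R,_=cv2.Rodrigues(np.array(d['rvec'],float)); t=np.array(d['tvec'],float).ravel()
    return -R.T@t, R.T@np.array([(u-d['cx'])/f,(v-d['cy'])/f,1.])
def onz(d,u,v,z):
    o,r=ray(d,u,v); return o+r*(z-o[2])/r[2]
E
python3 - <<'E'
from h import *
import pickle
D={n:shot(n) for n in('scene','side')}
pickle.dump(D,open('d0.pkl','wb'))
for n in D: cv2.imwrite(f'pics/{n}0.png',cv2.resize(D[n]['img'][:,:,::-1],(768,576),interpolation=cv2.INTER_CUBIC)); print(n,ray(D[n],256,192),D[n]['fovy'])
print(status.get_obs()['tool_rot'])
E
```

```text
scene (array([1.14387271, 0.34382455, 0.8584268 ]), array([-0.55170637, -0.31979928, -0.77043795])) 53.992387758513004
side (array([ 0.02140627, -0.46579504,  0.94143182]), array([ 0.43028707,  0.43884353, -0.78911174])) 47.37003992936085
[-6.28293485e-01 -3.07751518e+00  2.78415168e-03]
```

View pics/scene0.png

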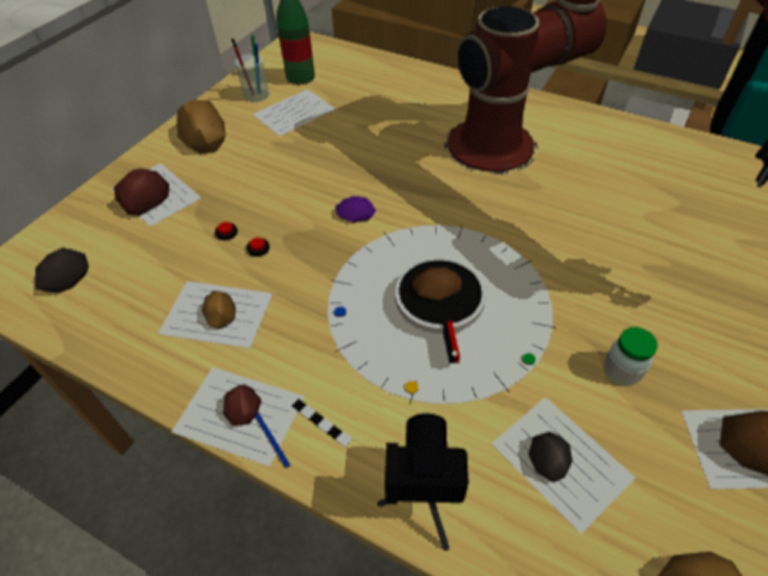

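View pics/side0.png

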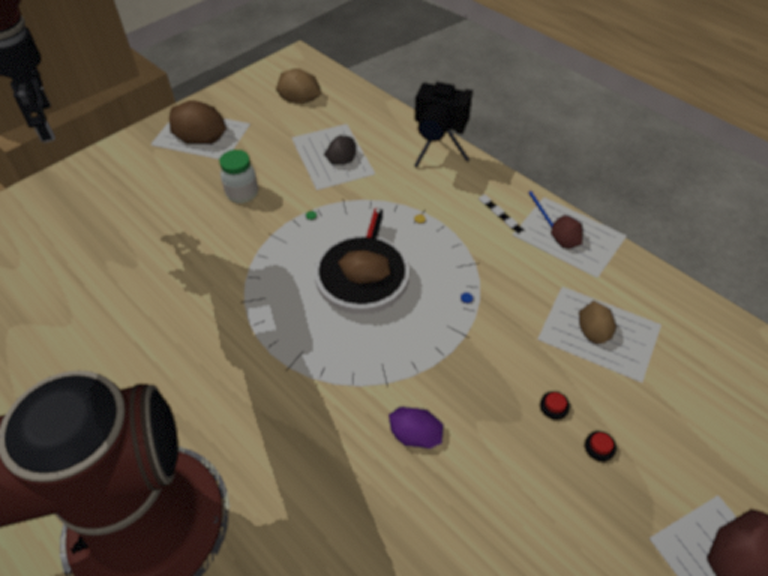

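The scene picture shows the turntable with its bar tip at about (455,355), the green marker at (528,359), yellow at (411,387), blue at (340,312) and the jar at (630,355). Candidates for the shutter are the red buttons at scene (226,230) and (258,246), which are (601,446) and (555,404) in the side picture. The purple decoy is at (355,209).

```bash
cat > m.py <<'E'
from h import *
def blobs(d,name,mn=6):
    hsv=cv2.cvtColor(d['img'],cv2.COLOR_RGB2HSV)
    rng={'red':[((0,170,90),(6,255,255)),((174,170,90),(180,255,255))],'green':[((50,120,60),(85,255,255))],
     'blue':[((105,130,60),(122,255,255))],'yellow':[((18,170,130),(30,255,255))]}[name]
    m=sum(cv2.inRange(hsv,np.array(a),np.array(b)) for a,b in rng)
    n,l,s,c=cv2.connectedComponentsWithStats(m.astype(np.uint8))
    return [(c[i].round(1),int(s[i,4]),s[i,2:4]) for i in range(1,n) if s[i,4]>=mn]
E
python3 - <<'E'
from m import *
import pickle
D=pickle.load(open('d0.pkl','rb'))
zz={'red':.03,'green':.006,'blue':.006,'yellow':.006}
for n in D:
  for c in zz:
    for b in blobs(D[n],c): print(n,c,b,onz(D[n],*b[0],zz[c]).round(4))
def two(a,b):
    A=[ray(D['scene'],*a),ray(D['side'],*b)]
    M=0;v=0
    for o,r in A:
        r=r/np.linalg.norm(r);P=np.eye(3)-np.outer(r,r);M=M+P;v=v+P@o
    return np.linalg.solve(M,v)
print('btn',two((258/1.5,245/1.5),(555.5/1.5,404/1.5)),two((226/1.5,229/1.5),(601/1.5,444/1.5)))
# paper sheet: white mask, ellipse
for n in D:
    hsv=cv2.cvtColor(D[n]['img'],cv2.COLOR_RGB2HSV)
    # platform black top
    m=((hsv[...,2]<45)).astype(np.uint8)
    k,l,s,c=cv2.connectedComponentsWithStats(m)
    for i in range(1,k):
        if 300<s[i,4]<6000: print(n,'dark',s[i],c[i].round(1),onz(D[n],*c[i],.04).round(3))
    w=((hsv[...,1]<60)&(hsv[...,2]>70)).astype(np.uint8)
    k,l,s,c=cv2.connectedComponentsWithStats(w)
    for i in range(1,k):
        if s[i,4]>3000: print(n,'white',s[i],c[i].round(1))
a=D['scene']['img'][195:255,255:325]; b=D['side']['img'][125:210,205:295]
cv2.imwrite('pics/crop.png',np.hstack([cv2.resize(x[:,:,::-1],(395,500),interpolation=cv2.INTER_NEAREST) for x in(a,b)]))
E
```

```text
scene red (array([149.7, 151.1]), 53, array([10,  7], dtype=int32)) [ 0.5572 -0.3773  0.03  ]
scene red (array([170.9, 161.9]), 54, array([10,  7], dtype=int32)) [ 0.565  -0.2891  0.03  ]
scene red (array([301.4, 223.3]), 56, array([ 6, 20], dtype=int32)) [0.5903 0.159  0.03  ]
scene green (array([196.9,   8.4]), 119, array([12, 18], dtype=int32)) [-0.3671 -0.8295  0.006 ]
scene green (array([168.3,  26.7]), 7, array([2, 6], dtype=int32)) [-0.1542 -0.8446  0.006 ]
scene green (array([425.5, 227.8]), 380, array([25, 22], dtype=int32)) [0.4337 0.4572 0.006 ]
scene green (array([352.2, 238.8]), 43, array([8, 7], dtype=int32)) [0.558  0.2935 0.006 ]
scene blue (array([226.2, 207.4]), 33, array([7, 6], dtype=int32)) [ 0.6223 -0.0583  0.006 ]
scene blue (array([181.1, 293.1]), 108, array([23, 35], dtype=int32)) [ 0.8942 -0.0199  0.006 ]
scene yellow (array([273.9, 257.8]), 46, array([8, 7], dtype=int32)) [0.7049 0.135  0.006 ]
side red (array([247.8, 149.7]), 31, array([ 6, 16], dtype=int32)) [0.6095 0.1666 0.03  ]
side red (array([370.3, 267.4]), 126, array([14, 12], dtype=int32)) [ 0.550
[... 1320 characters left out ...]
.1 303.8] [0.733 0.379 0.04 ]
scene white [    0     0   182   163 14942] [73.2 61.6]
scene white [  218   150   150   119 11747] [292.9 210.8]
scene white [ 328  265   95   90 3423] [377.1 309.8]
scene white [   0  317   99   67 3469] [ 33.4 360.7]
side dark [   0   16   34   78 1351] [17.2 52.4] [0.356 1.06  0.04 ]
side dark [ 277   55   38   40 1141] [294.2  72.9] [0.957 0.304 0.04 ]
side dark [ 213  142   56   60 1391] [240.6 180.1] [0.512 0.093 0.04 ]
side dark [   4  251   74   64 3439] [ 40.4 282.1] [-0.009  0.194  0.04 ]
side white [  76    0  158   59 4882] [139.2  19.3]
side white [  229     0   283   216 26148] [399.6 100. ]
side white [  162   133   159   125 13361] [240.9 197.7]
```

View pics/crop.png

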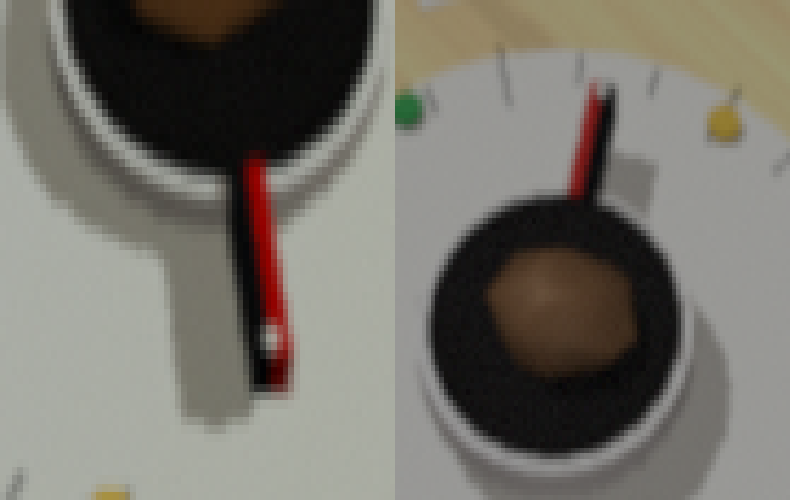

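```bash
cat > tt.py <<'E'
from m import *
from scipy.optimize import least_squares
def circ(d,m,z,R,excl=None):
    cs,_=cv2.findContours(m,cv2.RETR_EXTERNAL,cv2.CHAIN_APPROX_NONE)
    c=max(cs,key=cv2.contourArea)
    P=np.array([onz(d,*p,z)[:2] for p in cv2.convexHull(c)[:,0].astype(float)])
    f=lambda v:np.hypot(*(P-v[:2]).T)-v[2]
    s=least_squares(f,[*P.mean(0),R],loss='soft_l1',f_scale=.001)
    return s.x,np.abs(f(s.x)).mean()
def measure(d):
    hsv=cv2.cvtColor(d['img'],cv2.COLOR_RGB2HSV)
    w=((hsv[...,1]<60)&(hsv[...,2]>70)).astype(np.uint8)
    k,l,s,c=cv2.connectedComponentsWithStats(w)
    i=min((i for i in range(1,k) if s[i,4]>8000),key=lambda i:np.hypot(c[i][0]-265,c[i][1]-205))
    return circ(d,(l==i).astype(np.uint8),.001,.215)
def plat(d):
    hsv=cv2.cvtColor(d['img'],cv2.COLOR_RGB2HSV)
    m=(hsv[...,2]<45).astype(np.uint8)
    m=cv2.morphologyEx(m,cv2.MORPH_OPEN,np.ones((9,9),np.uint8)) # drop the bar
    k,l,s,c=cv2.connectedComponentsWithStats(m)
    i=min((i for i in range(1,k) if s[i,4]>300),key=lambda i:np.hypot(c[i][0]-265,c[i][1]-190))
    return circ(d,(l==i).astype(np.uint8),.04,.082)
E
python3 - <<'E'
from tt import *
import pickle
D=pickle.load(open('d0.pkl','rb'))
for n in D: print(n,'sheet',measure(D[n]),'plat',plat(D[n]))
# bar tip dot: brightest pixels near tip
for n,(x0,x1,y0,y1) in {'scene':(299,308,231,239),'side':(247,256,138,144)}.items():
    im=D[n]['img'].astype(int)
    print(n,im[y0:y1,x0:x1].min(2))
    w=np.clip(im[y0:y1,x0:x1].min(2)-90,0,None); 
# white dot from crop readings
print(onz(D['scene'],255+270/395*70-.5,195+338/500*60-.5,.044), onz(D['side'],205+(606-395)/395*90-.5,125+90/500*85-.5,.044))
E
```

```text
scene sheet (array([0.51416189, 0.09887484, 0.21406945]), np.float64(0.0004386605541164388)) plat (array([0.51433697, 0.09886534, 0.07480423]), np.float64(0.0017291706444136357))
side sheet (array([0.51627167, 0.0960175 , 0.21626436]), np.float64(0.00043388115333386926)) plat (array([0.51464983, 0.09447751, 0.07380515]), np.float64(0.001698357626512687))
scene [[  6  11   9   0   0  28  92 146 163]
 [  7  10   8   8   3  17  75 143 162]
 [  7   9  28  43  45  27  65 138 161]
 [ 12  20  61 105 109  69  59 124 157]
 [ 10  27  80 135 142  89  50 102 150]
 [ 16  21  65 111 116  68  34  86 144]
 [ 26   8  28  54  57  28  19  78 142]
 [ 36   9   3  14  13   1  20  80 143]]
side [[133 140 132 124 130 136 135 138 145]
 [140 133 102  97 121 126 110 107 129]
 [146 128  82  81 116 114  82  69 110]
 [143 118  64  55  82  83  53  52 105]
 [137  99  49  28  38  37  25  50 104]
 [130  81  35  20  21  14  14  51 106]]
[0.63197152 0.17923056 0.044     ] [0.63727889 0.17531012 0.044     ]
```

```bash
cat > to.py <<'E'
import sys
from h import *
from scipy.spatial.transform import Rotation as Ro
def go(x,y,z,yaw=None):
    o=status.get_obs(); R=Ro.from_rotvec(o['tool_rot']).as_matrix()
    a=np.degrees(np.arctan2(R[1,0],R[0,0]))
    print('t',o['t'],'pos',np.round(o['tool_pos'],4),'xyaw',a.round(1),'zax',R[:,2].round(3),'F',np.round(o['contact_force'],1))
    print('units',(R.T@(np.array([x,y,z])-o['tool_pos'])/.03).round(2), '' if yaw is None else 'turnz %.2f'%(-(yaw-a)/5))
if __name__=='__main__': go(*map(float,sys.argv[1:]))
E
python3 to.py .644 .13 .231 124
```

```text
t 0.1 pos [0.2447 0.5745 0.2302] xyaw 156.9 zax [-0.001 -0.002 -1.   ] F [ 0.2 -0.3  0.2]
units [-18.05  -8.41  -0.02] turnz 6.58
```

```bash
R='' 
python3 -m jog '[[0,0,0,-0.6,-0.28,0,-1],[0,0,0,-0.95,-0.44,0,-1],[0,0,0,-0.95,-0.44,0,-1],[0,0,0,-0.95,-0.44,0,-1],[0,0,0,-0.95,-0.44,0,-1]]' | tail -3
python3 -m jog '[[0,0,0,-0.95,-0.44,0,-1],[0,0,0,-0.95,-0.44,0,-1],[0,0,0,-0.95,-0.44,0,-1],[0,0,0,-0.95,-0.44,0,-1],[0,0,0,-0.95,-0.44,0,-1]]' >/dev/null
python3 -m jog '[[0,0,0,-0.95,-0.44,0,-1],[0,0,0,-0.95,-0.44,0,-1],[0,0,0,-0.95,-0.44,0,-1],[0,0,0,-0.95,-0.44,0,-1],[0,0,0,-0.95,-0.44,0,-1]]' >/dev/null
python3 -m jog '[[0,0,0,-0.95,-0.44,0,-1],[0,0,0,-0.95,-0.44,0,-1],[0,0,0,-0.95,-0.44,0,-1],[0,0,0,-0.95,-0.44,0,-1],[0,0,0,-0.4,-0.2,0,-1]]' | tail -1
python3 -m jog '[[0,0,0.95,0,0,0,-1],[0,0,0.95,0,0,0,-1],[0,0,0.95,0,0,0,-1],[0,0,0.95,0,0,0,-1]]' >/dev/null
python3 -m jog '[[0,0,0.95,0,0,0,-1],[0,0,0.95,0,0,0,-1],[0,0,0.9,0,0,0,-1],[0,0,0,0,0,0,-1]]' |tail -1
python3 to.py .644 .13 .021 124
python3 - <<'E'
from h import *
shot('scene','scene1.png')
E
```

```text
contact_force: [0.0, -0.2, 0.2]
opening: -0.0003
grip_force: 0.0
grip_force: 0.0
grip_force: 0.0
t 3.6 pos [0.6453 0.1302 0.2312] xyaw 124.0 zax [-0.001  0.    -1.   ] F [0.5 0.1 0.9]
units [ 0.01 -0.04  7.01] turnz -0.00
```

View pics/scene1.png

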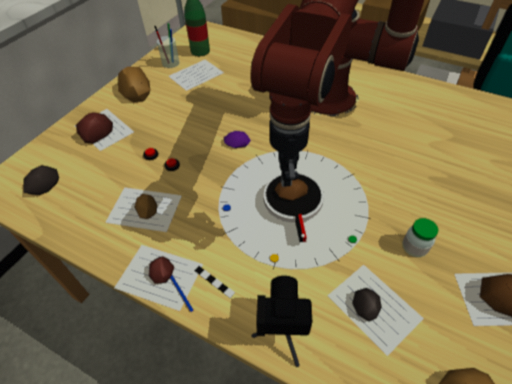

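The scene picture shows the shut gripper above the turntable, fingertips at about (289,180). The bar is still at (301,228) and nothing has moved. I'll descend beside its black side.

```bash
python3 -m jog '[[0,0,0,0,0,1,-1],[0,0,0,0,0,1,-1],[0,0,0,0,0,1,-1],[0,0,0,0,0,1,-1],[0,0,0,0,0,0,-1]]' >/dev/null
python3 -c "
from h import *
shot('side','side1.png')"; python3 to.py .644 .13 .021 124
```

```text
t 4.325 pos [0.6448 0.1302 0.1103] xyaw 124.0 zax [-0.003 -0.    -1.   ] F [-0.4 -0.5  0.7]
units [ 0.01 -0.02  2.98] turnz -0.01
```

View pics/side1.png

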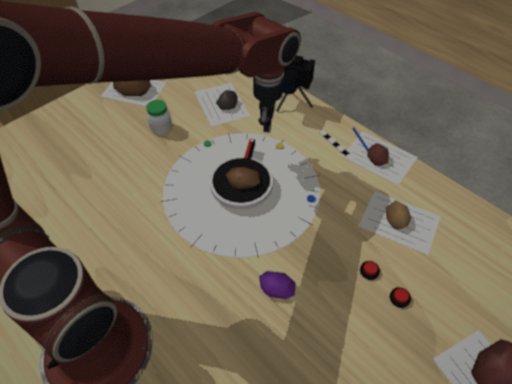

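The side picture shows the fingers at (266,125), clear on the black side of the bar (250,148).

```bash
python3 -m jog '[[0,0,0,0,0,1,-1],[0,0,0,0,0,1,-1],[0,0,0,0,0,1,-1],[0,0,0,0,0,0,-1]]' |head -3
python3 -m jog '[[0,0,0,0.35,0,0,-1],[0,0,0,0.35,0,0,-1],[0,0,0,0,0,0,-1]]' >/dev/null
python3 to.py .63 .15 .021 124
python3 -m jog '[[0,0,-0.6,0.3,0,0,-1],[0,0,-0.6,0.3,0,0,-1],[0,0,-0.6,0.25,0,0,-1],[0,0,-0.6,0.25,0,0,-1],[0,0,-0.6,0.25,0,0,-1]]' >/dev/null
cat > meas.py <<'E'
from tt import *
C={'scene':(.5142,.0989),'side':(.5163,.0960)}
def bar(n):
    d=shot(n); hsv=cv2.cvtColor(d['img'],cv2.COLOR_RGB2HSV)
    r=(cv2.inRange(hsv,np.array((0,150,70)),np.array((7,255,255)))|cv2.inRange(hsv,np.array((173,150,70)),np.array((180,255,255))))
    v,u=np.nonzero(r); P=np.array([onz(d,a,b,.044)[:2] for a,b in zip(u.astype(float),v)])-C[n]
    P=P[(np.hypot(*P.T)>.08)&(np.hypot(*P.T)<.155)]
    rad=np.hypot(*P.T); ang=np.degrees(np.arctan2(P[:,1],P[:,0]))
    G=[b for b in blobs(d,'green') for p in [onz(d,*b[0],.006)[:2]-C[n]] if .15<np.hypot(*p)<.22]
    g=[(onz(d,*b[0],.006)[:2]-C[n]) for b in G]
    print(n,'n',len(P),'red median ang',np.median(ang).round(2),'rad',rad.min().round(3),rad.max().round(3),'green',[np.degrees(np.arctan2(q[1],q[0])).round(2) for q in g])
    return d
if __name__=='__main__': bar('scene');bar('side')
E
python3 meas.py; python3 to.py .5613 .2153 .021 167.6
```

```text
t: 4.82
tool_pos: [0.6447, 0.1302, 0.0204]
tool_rot: [-1.475, -2.771, 0.002]
t 5.2 pos [0.6343 0.1489 0.0228] xyaw 124.0 zax [ 0.002  0.    -1.   ] F [-1.  -0.5 -0.2]
units [ 0.11 -0.1   0.06] turnz 0.00
scene n 3 red median ang 50.82 rad 0.148 0.153 green [np.float64(77.3)]
side n 39 red median ang 51.61 rad 0.083 0.134 green [np.float64(77.97)]
t 5.925 pos [0.6084 0.1793 0.0221] xyaw 139.0 zax [ 0.001  0.    -1.   ] F [ 0.2 -0.4  0.5]
units [ 1.97 -0.13  0.03] turnz -5.73
```

```bash
python3 -m jog '[[0,0,-0.8,0.29,0.04,0,-1],[0,0,-0.8,0.29,0.04,0,-1],[0,0,-0.8,0.29,0.04,0,-1],[0,0,-0.8,0.29,0.04,0,-1],[0,0,-0.8,0.26,0.04,0,-1]]' >/dev/null
python3 -m jog '[[0,0,0,0,0,0,-1]]' >/dev/null
python3 meas.py; python3 to.py .5613 .2153 .021 167.6
```

```text
t 6.725 pos [0.5763 0.2071 0.0216] xyaw 158.8 zax [ 0.  0. -1.] F [ 0.6 -0.4  0.1]
units [0.56 0.08 0.02] turnz -1.75
  return _methods._mean(a, axis=axis, dtype=dtype,
  ret = ret.dtype.type(ret / rcount)
Traceback (most recent call last):
  File "meas.py", line 13, in <module>
    if __name__=='__main__': bar('scene');bar('side')
                             ~~~^^^^^^^^^
  File "meas.py", line 11, in bar
    print(n,'n',len(P),'red median ang',np.median(ang).round(2),'rad',rad.min().round(3),rad.max().round(3),'green',[np.degrees(np.arctan2(q[1],q[0])).round(2) for q in g])
                                                                      ~~~~~~~^^
ValueError: zero-size array to reduction operation minimum which has no identity
```

```bash
python3 -m jog '[[0,0,-0.5,0.18,0.03,0,-1],[0,0,-0.5,0.16,0.02,0,-1],[0,0,0,0,0,0,-1]]' >/dev/null
python3 -c "
from meas import *
d=bar('side')
cv2.imwrite('pics/side2.png',cv2.resize(d['img'][110:220,170:310,::-1],(700,550),interpolation=cv2.INTER_CUBIC))"; python3 to.py .5613 .2153 .021 167.6
```

```text
side n 78 red median ang 77.57 rad 0.081 0.143 green [np.float64(77.84)]
t 7.15 pos [0.5669 0.212  0.0213] xyaw 163.9 zax [-0.  0. -1.] F [ 0.2 -0.5 -1.1]
units [0.21 0.05 0.01] turnz -0.74
```

View pics/side2.png

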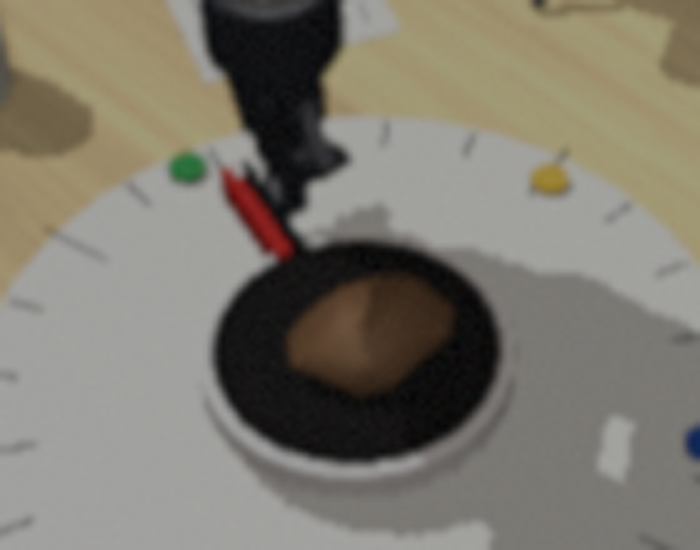

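The side crop shows the bar close to green (187,167), its tip at about (240,170) and the fingers behind it at (290,190). It needs a few more degrees, so I'll back off and measure the dot.

```bash
python3 -m jog '[[0,0,0,-0.7,0,0,-1],[0,0,0,-0.9,0,0,-1],[0,0,0,0,0,0,-1]]' >/dev/null
cat > dot.py <<'E'
from tt import *
import sys
C={'scene':(.5142,.0989),'side':(.5163,.0960)}
def dot(n,f=None):
    d=shot(n); S=8
    # plan-view resampling of the bar plane z=.044 around the axis: rows=angle 60..95 deg, cols=radius
    A=np.arange(64,92,.25); Rr=np.arange(.09,.175,.0005)
    aa,rr=np.meshgrid(np.radians(A),Rr,indexing='ij')
    P=np.stack([C[n][0]+rr*np.cos(aa),C[n][1]+rr*np.sin(aa),np.full(aa.shape,.044)],-1).reshape(-1,3)
    f_=d['img'].shape[0]/2/np.tan(np.radians(d['fovy'])/2)
    K=np.array([[f_,0,d['cx']],[0,f_,d['cy']],[0,0,1]])
    q=cv2.projectPoints(P,np.array(d['rvec'],float),np.array(d['tvec'],float),K,None)[0].reshape(*aa.shape,2).astype(np.float32)
    im=cv2.remap(d['img'],q[...,0],q[...,1],cv2.INTER_LINEAR)
    r=im.astype(int); red=(r[...,0]>70)&(r[...,0]>2.2*r[...,1]); blk=r.max(2)<45
    for lo,hi in((.10,.11),(.115,.125),(.127,.135)):
        s=(Rr>=lo)&(Rr<hi); 
        e=lambda m:(A[m[:,s].mean(1)>.5][[0,-1]] if (m[:,s].mean(1)>.5).any() else None)
        print(n,lo,'red',e(red),'black',e(blk))
    s=(Rr>.136)&(Rr<.15); w=im[:,s].min(2).astype(float)
    if f: cv2.imwrite('pics/'+f,cv2.resize(im[::-1,:,::-1],(680,560),interpolation=cv2.INTER_NEAREST))
for n in ('scene','side'): dot(n,sys.argv[1]+n+'.png')
a,b=[cv2.imread('pics/'+sys.argv[1]+n+'.png') for n in('scene','side')]
cv2.imwrite('pics/'+sys.argv[1]+'.png',cv2.resize(np.hstack([a,b]),(800,500)))
E
python3 dot.py dotA; python3 to.py .5613 .2153 .021 167.6
```

```text
scene 0.1 red None black [64.   91.75]
scene 0.115 red None black [64.  80.5]
scene 0.127 red [74.25 77.75] black [64.  73.5]
side 0.1 red [74.  81.5] black None
side 0.115 red [74.   80.75] black None
side 0.127 red [74.25 80.  ] black None
t 7.625 pos [0.6126 0.1986 0.0209] xyaw 163.9 zax [-0.001  0.    -1.   ] F [-1.  -0.1 -1.1]
units [ 1.8   0.06 -0.  ] turnz -0.74
```

View pics/dotA.png

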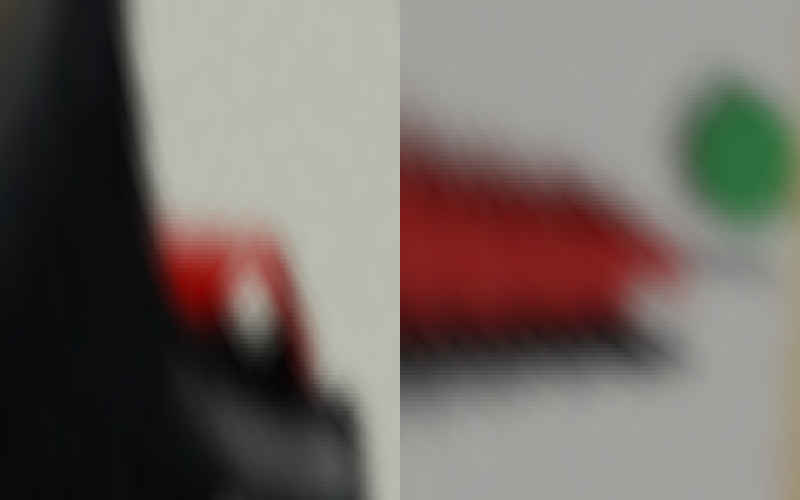

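The red/black line, which is the bar's centre, is at 74.2° in both rectified crops, and green is at 77.3 to 77.9°. I'll push about 3.4° more, which puts the TCP at (0.5601, 0.2151).

```bash
python3 -m jog '[[0,0,0,0.7,0,0,-1],[0,0,-0.35,0.7,0,0,-1],[0,0,-0.35,0.16,0.01,0,-1],[0,0,0,0.13,0,0,-1],[0,0,0,0,0,0,-1]]' >/dev/null
python3 to.py .5601 .2151 .021 167.3
```

```text
t 8.25 pos [0.5645 0.2126 0.0214] xyaw 167.4 zax [ 0.  0. -1.] F [-0.6 -0.4  0.1]
units [0.16 0.05 0.01] turnz 0.02
```

```bash
python3 -m jog '[[0,0,0,0.08,0.01,0,-1],[0,0,0,0.08,0.01,0,-1],[0,0,0,0,0,0,-1]]' >/dev/null
python3 to.py .5601 .2151 .021 167.3
python3 -m jog '[[0,0,0,-0.7,0,0,-1],[0,0,0,-0.9,0,0,-1],[0,0,0,-0.9,0,0,-1],[0,0,0,0,0,-1,-1],[0,0,0,0,0,-1,-1]]' >/dev/null
python3 -m jog '[[0,0,0,0,0,-1,-1],[0,0,0,-0.9,-0.9,-1,-1],[0,0,0,-0.9,-0.9,-1,-1],[0,0,0,-0.9,-0.9,0,-1],[0,0,0,-0.9,-0.9,0,-1]]' >/dev/null
python3 dot.py dotB; python3 to.py .557 -.299 .14
```

```text
t 8.625 pos [0.5599 0.2142 0.0214] xyaw 167.4 zax [ 0.  0. -1.] F [ 0.9 -0.6 -0.2]
units [0.   0.03 0.01] turnz 0.02
scene 0.1 red [77.25 81.75] black [67.25 76.  ]
scene 0.115 red [77.25 81.25] black [68.75 76.5 ]
scene 0.127 red [77.25 81.  ] black [69.5 76.5]
side 0.1 red [77.25 85.25] black [75.75 75.75]
side 0.115 red [77.75 84.5 ] black None
side 0.127 red [77.5 83.5] black None
t 9.975 pos [0.7162 0.0657 0.171 ] xyaw 167.2 zax [ 0.    -0.001 -1.   ] F [-1.   0.4 -1.1]
units [  2.48 -13.03   1.04]
```

View pics/dotB.png

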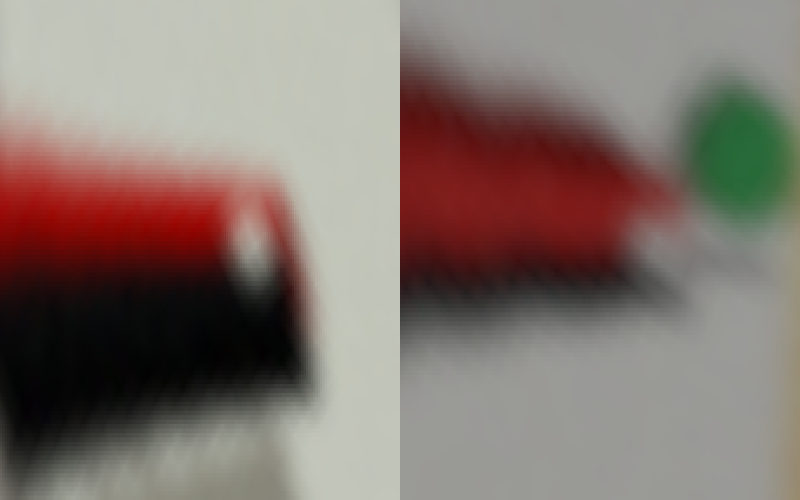

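```bash
cat > prof.py <<'E'
from tt import *
C={'scene':(.5142,.0989),'side':(.5163,.0960)}
def samp(d,n,A,R,z):
    aa,rr=np.meshgrid(np.radians(A),R,indexing='ij')
    P=np.stack([C[n][0]+rr*np.cos(aa),C[n][1]+rr*np.sin(aa),np.full(aa.shape,z)],-1).reshape(-1,3)
    f=d['img'].shape[0]/2/np.tan(np.radians(d['fovy'])/2);K=np.array([[f,0,d['cx']],[0,f,d['cy']],[0,0,1]])
    q=cv2.projectPoints(P,np.array(d['rvec'],float),np.array(d['tvec'],float),K,None)[0].reshape(*aa.shape,2).astype(np.float32)
    return cv2.remap(d['img'],q[...,0],q[...,1],cv2.INTER_LINEAR).astype(float)
def rep(D,a0):
  for n,d in D.items():
    A=np.arange(a0-14,a0+14,.1)
    im=samp(d,n,A,np.arange(.105,.134,.001),.044).mean(1)   # straight strip: average along the bar
    r=im[:,0]; g=im[:,1]
    k=np.argmin(np.abs(A-a0)); gr=np.gradient(cv2.GaussianBlur(r,(1,9),0).ravel())
    s=slice(k-40,k+40); rb=A[s][np.argmax(gr[s])]
    gg=np.gradient(cv2.GaussianBlur(g,(1,9),0).ravel())
    print(n,'red/black',rb.round(2),'outer red edge',A[k:][np.argmax(gg[k:])].round(2),'outer black edge',A[:k][np.argmin(gg[:k])].round(2),'half width deg',np.degrees(.009/.1195).round(2))
    R=np.arange(.137,.150,.0005); A2=np.arange(a0-3,a0+4,.1)
    w=samp(d,n,A2,R,.044).min(2); w=np.clip(w-.5*w[20:50].max(),0,None) if 0 else w
    i=np.unravel_index(np.argmax(cv2.GaussianBlur(w,(9,9),0)),w.shape); print('   dot ang',A2[i[0]].round(2),'rad',R[i[1]].round(4))
    A3=np.arange(70,86,.1);R3=np.arange(.17,.22,.0005)
    m=samp(d,n,A3,R3,.006); gm=(m[...,1]>1.6*m[...,0]); ii=np.nonzero(gm)
    if len(ii[0]): print('   green ang',A3[ii[0]].mean().round(2),A3[ii[0]].min().round(2),A3[ii[0]].max().round(2),'r',R3[ii[1]].mean().round(4))
if __name__=='__main__':
    import pickle
    rep(pickle.load(open('d0.pkl','rb')),34); rep({n:shot(n) for n in C},77.5)
E
python3 prof.py
```

```text
scene red/black 34.2 outer red edge 38.3 outer black edge 28.5 half width deg 4.32
   dot ang 34.7 rad 0.1425
   green ang 77.33 74.1 80.6 r 0.1994
side red/black 33.6 outer red edge 37.9 outer black edge 29.0 half width deg 4.32
   dot ang 34.4 rad 0.1495
   green ang 77.86 75.3 80.5 r 0.1962
scene red/black 77.5 outer red edge 81.7 outer black edge 67.8 half width deg 4.32
   dot ang 78.2 rad 0.1435
   green ang 77.33 74.1 80.6 r 0.1994
side red/black 77.5 outer red edge 85.5 outer black edge 74.7 half width deg 4.32
   dot ang 77.8 rad 0.1475
   green ang 77.86 75.3 80.4 r 0.1961
```

The bar is at 77.5° and green at 77.3 to 77.9°, so it is aligned. Next is the shutter. The button with the larger y is at (0.556, -0.301) and the other is at y = -0.39, so I take the first, which is scene (258,246).

```bash
python3 -m jog '[[0,0,0,0.1,-0.5,0,-1],[0,0,0,0.18,-0.95,0,-1],[0,0,0,0.18,-0.95,0,-1],[0,0,0,0.18,-0.95,0,-1],[0,0,0,0.18,-0.95,0,-1]]' >/dev/null
python3 -m jog '[[0,0,0,0.18,-0.95,0,-1],[0,0,0,0.18,-0.95,0,-1],[0,0,0,0.18,-0.95,0,-1],[0,0,0,0.18,-0.95,0,-1],[0,0,0,0.18,-0.95,0,-1]]' >/dev/null
python3 -m jog '[[0,0,0,0.18,-0.95,0,-1],[0,0,0,0.18,-0.95,0,-1],[0,0,0,0.18,-0.95,0,-1],[0,0,0,0.22,-1,0.1,-1],[0,0,0,0,0,0,-1]]' >/dev/null
python3 to.py .5565 -.3005 .1
python3 - <<'E'
from m import *
d=shot('wrist','wrist1.png')
for b in blobs(d,'red',60): print(b,[onz(d,*b[0],z).round(4) for z in(.01,.02)])
E
```

```text
t 11.95 pos [ 0.5567 -0.2932  0.168 ] xyaw 167.3 zax [-0.001  0.    -1.   ] F [-0.1  0.5  0.3]
units [-0.05 -0.24  2.27] 
(array([251.4, 175.9]), 879, array([34, 33], dtype=int32)) [array([ 0.5566, -0.3019,  0.01  ]), array([ 0.5538, -0.3011,  0.02  ])]
(array([154.7, 189.3]), 846, array([34, 32], dtype=int32)) [array([ 0.5493, -0.3946,  0.01  ]), array([ 0.5467, -0.3906,  0.02  ])]
```

View pics/wrist1.png

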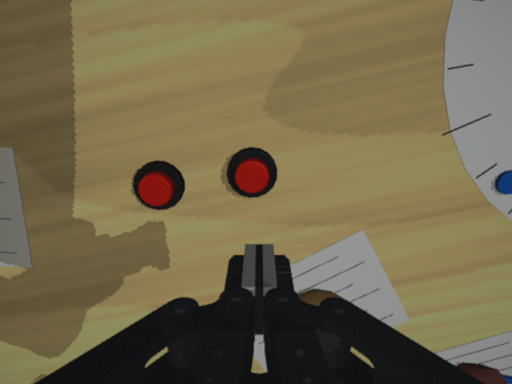

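The wrist picture shows two red buttons, at (251,176) and (155,189). The one at (251,176), y = -0.302, is farther to the robot's left, so it is the shutter.

```bash
python3 -m jog '[[0,0,0,0,-0.28,0.9,-1],[0,0,0,0,0,1,-1],[0,0,0,0,0,1,-1],[0,0,0,0,0,1,-1],[0,0,0,0,0,0.3,-1]]' >/dev/null
python3 -m jog '[[0,0,0,0,0,0.2,-1],[0,0,0,0,0,0,-1]]' |head -5
python3 to.py .555 -.3015 .03
for i in 1; do python3 -m jog '[[0,0,0,0,0,0.15,-1],[0,0,0,0,0,0,-1]]'|grep -E 'pos|contact'; done
python3 -m jog '[[0,0,0,0,0,0.15,-1],[0,0,0,0,0,0,-1]]'|grep -E 'pos|contact'
python3 -c "
from h import *
d=shot('side'); cv2.imwrite('pics/press.png',cv2.resize(d['img'][215:325,300:440,::-1],(700,550),interpolation=cv2.INTER_CUBIC))"
```

```text
t: 12.88
tool_pos: [0.5568, -0.3007, 0.0372]
tool_rot: [0.343, 3.122, -0.001]
contact_force: [0.8, 0.1, -0.2]
opening: 0.0
t 12.875 pos [ 0.5568 -0.3007  0.0372] xyaw 167.4 zax [ 0.001 -0.001 -1.   ] F [ 0.8  0.1 -0.2]
units [ 0.05 -0.04  0.24] 
tool_pos: [0.5563, -0.3008, 0.0322]
contact_force: [-0.6, 0.5, -0.5]
tool_pos: [0.5559, -0.3005, 0.0268]
contact_force: [-0.3, -0.2, -0.4]
```

View pics/press.png

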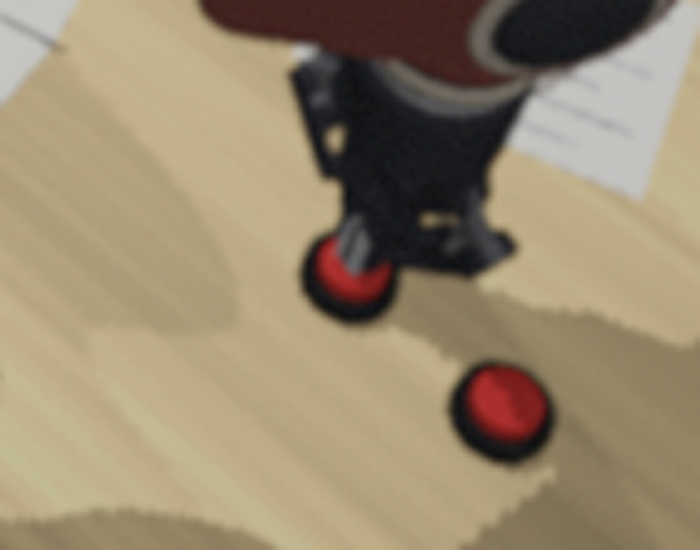

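The side crop shows the fingertips at about (352,265), just above the middle of the shutter button. I'll step down while watching the force.

```bash
python3 -m jog '[[0,0,0,0,0,0.12,-1],[0,0,0,0,0,0,-1]]'|grep -E 'pos|contact'
python3 -m jog '[[0,0,0,0,0,0.1,-1],[0,0,0,0,0,0,-1]]'|grep -E 'pos|contact'
python3 -m jog '[[0,0,0,0,0,0.07,-1],[0,0,0,0,0,0,-1]]'|grep -E 'pos|contact'
```

```text
tool_pos: [0.556, -0.3006, 0.0233]
contact_force: [0.6, -0.4, 0.2]
tool_pos: [0.5564, -0.3008, 0.0209]
contact_force: [0.6, 0.6, 1.7]
tool_pos: [0.5564, -0.3009, 0.0189]
contact_force: [-0.8, -0.1, 3.6]
```

```bash
python3 -m jog '[[0,0,0,0,0,0.07,-1],[0,0,0,0,0,0,-1]]'|grep -E 'pos|contact'
python3 -m jog '[[0,0,0,0,0,0.06,-1],[0,0,0,0,0,0,-1]]'|grep -E 'pos|contact'
python3 -m jog '[[0,0,0,0,0,0.04,-1],[0,0,0,0,0,0,-1]]'|grep -E 'pos|contact'
```

```text
tool_pos: [0.5564, -0.3009, 0.0168]
contact_force: [-0.6, 0.3, 4.9]
tool_pos: [0.5565, -0.3009, 0.016]
contact_force: [-2.4, 2.2, 9.8]
tool_pos: [0.5566, -0.301, 0.0159]
contact_force: [-5.8, 4.0, 15.7]
```

The button has bottomed out: TCP z stays at 0.016 while the force rises past 5 N to 15.7 N. I'll retract and check.

```bash
python3 -m jog '[[0,0,0,0,0,-0.3,-1],[0,0,0,0,0,-0.6,-1],[0,0,0,0,0,-1,-1],[0,0,0,0,0,-1,-1],[0,0,0,0,0,-1,-1]]'|grep -E 'pos|contact'
python3 -m jog '[[0,0,0,0,0,-1,-1],[0,0,0,0,0,-1,-1],[0,0,0,0,0,0,-1],[0,0,0,0,0,0,-1]]'|grep -E '^t|pos|contact'
python3 -c "
from prof import *
D={n:shot(n) for n in C}; rep(D,77.5)
for n in D:
  for b in blobs(D[n],'red'): print(n,b)"
```

```text
tool_pos: [0.5558, -0.3004, 0.1314]
contact_force: [0.6, 0.3, 0.3]
t: 16.05
tool_pos: [0.5556, -0.3003, 0.1893]
tool_rot: [-0.344, -3.121, -0.001]
contact_force: [0.3, 0.2, 0.4]
scene red/black 77.5 outer red edge 81.7 outer black edge 67.9 half width deg 4.32
   dot ang 78.3 rad 0.1435
   green ang 77.33 74.1 80.6 r 0.1994
side red/black 77.5 outer red edge 85.4 outer black edge 74.8 half width deg 4.32
   dot ang 78.2 rad 0.1445
   green ang 78.15 75.6 80.4 r 0.1952
scene (array([149.7, 151.2]), 54, array([10,  7], dtype=int32))
scene (array([171. , 161.9]), 55, array([10,  7], dtype=int32))
scene (array([325.9, 211.1]), 46, array([19, 13], dtype=int32))
side (array([219.5, 154. ]), 82, array([14, 15], dtype=int32))
side (array([370.2, 267.7]), 145, array([14, 13], dtype=int32))
side (array([400.9, 295. ]), 162, array([15, 15], dtype=int32))
```

The button is up again at its original pixels, the bar is unchanged at 77.5°, and the hand is clear at z = 0.19.

```bash
python3 -c "
from h import *
print(finish_job())"
```

```text
the job is handed in; nothing more can be done
None
```

The job is handed in: I pushed the bar from its side to 77.5° (green's middle measures 77.3–77.9°), pressed the left-hand shutter button fully, and it came back up with the hand clear at about 16 s; the judged result was not shown.

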